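# Pull out the optics drawer and put the stray objective canister with its twin

## Task

Pull the upper drawer of the small parts cabinet all the way out to its stop. Then stand the objective canister that was left on the table upright in the drawer, in the compartment that already holds a canister like it, and leave the drawer fully open for the stock count. What is already in the drawer must stay standing, and the jar and the screw tin on the table stay where they are.

Things in the scene. Friction and masses are not known exactly. Their poses are not given: they have to be found in the camera images.
- cabinet_top (a point): centre of the top (304 mm above the table) of the two-drawer parts cabinet that stands on the measuring instrument at the left rear: grey sheet steel, 190 mm wide, 180 deep, 136 high, fixed, pale drawer fronts facing the robot. z up; -x points out of its front (the way the drawers open), +x to its back; y along its width. A tape roll and a marker pen lie on the rear half of its top
- upper_drawer (a joint): how far the upper drawer is out, m: 0 shut, 0.120 at its stop; it starts between 0 and 0.02. It slides along the cabinet's -x with about 4 N of friction and stays where it is left
- upper_drawer_handle (a point): middle of the upper drawer's D handle: level steel bar 10 mm thick, 104 mm long along the cabinet's y, 280 mm above the table, bar centre 42 mm in front of the drawer's front panel (37 mm clear behind the bar), 24 mm below the cabinet's top. Moves with the drawer; axes as the cabinet's. The lower drawer has a like handle 67 mm below
- drawer_floor (a point): centre of the upper drawer's inner floor, 236 mm above the table, moves with it, axes as the cabinet's. Inside from x = -80 mm (back of the front panel, 67 mm tall above this floor) to +77 mm (rear wall), y = -82 to +82 mm. Side and rear walls and the 3 mm divider at y = 0 are 26 mm tall. Handle bar at x = -134 mm. With the drawer at its stop the cabinet begins at x = +40 mm
- compartment_left (a point): centre of the floor (236 mm above the table) of the upper drawer's left compartment, left as seen when facing the drawer front (the y = +42 mm side); 80 mm wide, 157 mm long along x; its front half is empty; axes as the cabinet's
- compartment_right (a point): the same of the right compartment (the y = -42 mm side)
- canister: the stray objective canister on the table: upright cylinder 42 mm in diameter, 62 mm tall, black lower half, white upper half; origin at the centre of its underside, z up through its cap
- canister_in_drawer: an identical objective canister (42 mm diameter, 62 mm tall) standing in the rear half of one compartment of the upper drawer; origin at the centre of its underside, z up
- jar_in_drawer: specimen jar with a black screw lid, 49 mm in diameter, 58 mm tall, standing in the rear half of the other compartment; origin at the centre of its underside, z up
- jar: a like specimen jar with black screw lid, 49 mm in diameter, 58 mm tall, standing on the table; origin at the centre of its underside. Stays
- screw_tin: round pale tin of screws, 62 mm in diameter, 30 mm tall, standing on the table; origin at the centre of its underside. Stays
Things that resemble listed ones, but are neither listed nor needed, are in the scene too. Leave any red look-alike of the canister alone.

How it is judged (in metres and radians):
On the way, in this order (a step that is already met when the one before it is completed fails the run):
1. the upper drawer is pulled out to its stop (value of joint upper_drawer above 0.114 m), for 0.2 s.
2. the stray canister stands in the compartment with its twin (x of canister in the frame of drawer_floor between -0.064 and 0.064 m and z of canister in the frame of drawer_floor between -0.008 and 0.008 m and angle between canister's own z axis and vertical below 0.15 rad and ((y of canister in the frame of drawer_floor between 0.018 and 0.08 m and y of canister_in_drawer in the frame of drawer_floor between 0.018 and 0.08 m) or (y of canister in the frame of drawer_floor between -0.08 and -0.018 m and y of canister_in_drawer in the frame of drawer_floor between -0.08 and -0.018 m))), for 0.2 s.
At the end, for the whole second after the job is handed in: The upper drawer is at its stop (within 8 mm). The stray canister stands on the drawer's floor, upright within 0.15 rad and at rest, in the same compartment as the other canister; that canister and the jar in the drawer still stand upright on the drawer's floor, in their separate compartments (all of step 2 and value of joint upper_drawer above 0.112 m and x of canister_in_drawer in the frame of drawer_floor between -0.07 and 0.07 m and z of canister_in_drawer in the frame of drawer_floor between -0.008 and 0.008 m and angle between each of canister_in_drawer, jar_in_drawer's own z axis and vertical below 0.15 rad and x of jar_in_drawer in the frame of drawer_floor between -0.07 and 0.07 m and z of jar_in_drawer in the frame of drawer_floor between -0.008 and 0.008 m and linear speed of canister below 0.02 m/s and not ((y of canister_in_drawer in the frame of drawer_floor between 0.018 and 0.08 m and y of jar_in_drawer in the frame of drawer_floor between 0.018 and 0.08 m) or (y of canister_in_drawer in the frame of drawer_floor between -0.08 and -0.018 m and y of jar_in_drawer in the frame of drawer_floor between -0.08 and -0.018 m))); the robot touches nothing.
It fails at once if the jar on the table is moved more than 30 mm (distance of jar from where it was at the start of the episode above 0.03 m).
It fails at once if the screw tin on the table is moved more than 30 mm (distance of screw_tin from where it was at the start of the episode above 0.03 m).
It also fails if it takes over 61 s, if anything falls off the work surface, if the arm or the gripper's body presses on something with over 40 N, if the wrist force passes 120 N, or if a joint passes its speed limit or range.

## Robot

A 6-joint arm with a two-finger parallel gripper is mounted at the origin on a cart in front of the work surface, level with it; the furniture and walls round the work are solid. World frame = base frame: x ahead of the robot, y to its left, z up, the work surface at z = 0. Lengths are in mm, angles in degrees, forces in N, time in s.
With the tool pointing down it reaches from about 350 to 850 mm from the base axis. Payload 8.1 kg.
Tool frame: the origin (TCP) lies midway between the tips of the shut fingers; the grasp point (between the pads) lies 19 mm behind it; z points along the fingers, y is the line along which they close (so a half turn about z gives the same grasp; the last joint's range is limited). The gripper opens to 85 mm and grips with 20 to 120 N. Pads are 22 mm wide; open, the fingers measure 114 mm over their backs; the gripper's body (76 mm by 85 mm) begins 54 mm behind the grasp point. The pads swing forward as they close: fully open they stand 13 mm farther back than shut.
Start: joints at [64.664, 7.471, 85.268, -0, 87.261, -4.893], TCP at [209.545, 562.224, 231.292] pointing down, gripper open.
Joint ranges: [-169.43, 169.43], [-51.17, 129.36], [1.28, 143.12], [-76.62, 256.62], [0, 156.53], [-152.29, 152.29]. Speed limits (degrees/s): [136.94, 136.94, 159.86, 180, 180, 180].

## Interface

Orientations are given as [roll, pitch, yaw] about the fixed x, y, z axes, in that order (R = Rz(yaw) Ry(pitch) Rx(roll)).
In Python, from bench import sensors, optics, r gives the robot as it stands.
- The arm moves only by the tool apply_moves, never from a script. Its argument "targets" is a list of rows, each a list of 7 numbers: the shift along the tool's x, y, z in mm, then the turn, a rotation vector about the tool's x, y, z in rad, then the closure, from 0 (fully open) to 1 (shut). In form: [[x, y, z, wx, wy, wz, claw], ...]. A call has 1 to 20 rows; each row shifts and turns the commanded pose from where the row before left it, along the tool's axes as they then stand; what a row does not reach is not made up. A row lasts 1/8 s, in which the tool goes at most 62.5 mm and 10.7 degrees, less where a joint would pass 70% of its speed; a pose out of reach is approached as far as the arm can. A call is refused whole if a number of a shift passes 62.5 or a number of a turn 0.188, either way. A call with a gripper value outside its range is refused whole. The fingers move at their own pace and stop on an object; "force" is the grip in N (left out, the last holds). Time passes only in rows, so rows that do not move let the fingers close. It gives the time, the measured TCP pose, the force, the opening and the grip force at its end, in the units of the state.
- sensors.sense(): the state, without advancing time (a new reading comes with each control period).
- optics.snapshot(name): name is "scene" or "side" or "wrist"; returns the picture (384x512x3 uint8, red, green, blue); there is no depth.
- optics.get_calibration(name): a dict with "camera_matrix" (3x3 intrinsics, pixels), "pose" (4x4, takes a point from camera to world coordinates). Camera axes: x right, y down, z forward; pixel columns grow to the right and rows downward; lengths in mm; the calibration is good to about 2 mm. A picture is of the moment at which its call begins: read the wrist's pose just before it. get_calibration takes no time and is no camera call; for the wrist camera it gives the pose at the moment of the call.
- r.hand_in(): hands the job in; it is judged then, once.
The state is a dict: "time": time; "joint_pos": joint angles; "qd": joint speeds; "joint_efforts": joint torques, N m; "tool_pos": TCP position; "tcp_rot": TCP orientation; "ft_force": force on the tool from outside, world axes, zero at the start; "wrist_torque": the same for the moment, N m; "finger_gap": finger opening in mm; "grip_force": force on a finger pad.
Only numpy, scipy, OpenCV 4.12 (cv2) and the standard library are available. Lean on these libraries where they do the work, as an engineer would, in place of code of your own. Each camera call takes 0.05 s, during which the arm holds its last target. There are 200 camera calls.

## Working session

There is one attempt and no reset: what is moved stays moved. The work goes in short steps, Python scripts to look and compute and a tool call to move; the robot and the scene stay as the last step left them, time stands still between calls to the robot, and variables do not carry over. Pictures are saved under pics/ and viewed, at most 11 in all, crops included, and the job is handed in when it is done.

Besides the shell and the picture viewer there is one more tool, called after "Request:" as name(argument=value, ...), one argument or row to a line, values as JSON. apply_moves: Moves the arm, as the interface text tells. Its arguments: {"type":"object","properties":{"targets":{"type":"array"},"force":{"type":"number"}},"required":["targets"]}

```bash
mkdir -p pics; cat > h.py <<'E'
import numpy as np,cv2
from bench import sensors,optics,r
def snap(n,f):
    c=optics.get_calibration(n); im=optics.snapshot(n); cv2.imwrite('pics/'+f+'.png',im[:,:,::-1]); np.savez('pics/'+f,K=c['camera_matrix'],P=c['pose']); return im
def ray(f,u,v):
    d=np.load('pics/'+f+'.npz');P=d['P'];return P[:3,3],P[:3,:3]@np.linalg.inv(d['K'])@np.array([u,v,1.])
def onz(f,u,v,z):
    o,d=ray(f,u,v);return o+d*(z-o[2])/d[2]
def proj(f,p):
    d=np.load('pics/'+f+'.npz');P=d['P'];q=d['K']@(P[:3,:3].T@(np.array(p,float)-P[:3,3]));return q[:2]/q[2]
def tri(f,a,g,b):
    o1,d1=ray(f,*a);o2,d2=ray(g,*b);s=np.linalg.lstsq(np.c_[d1,-d2],o2-o1,rcond=None)[0];p,q=o1+s[0]*d1,o2+s[1]*d2;return (p+q)/2,np.linalg.norm(p-q)
E
python3 - <<'E'
from h import *
ims=[snap(n,n+'0') for n in('scene','side','wrist')]
for n in('scene','side','wrist'):
    c=optics.get_calibration(n);print(n,np.round(c['pose'],2).tolist())
a=np.hstack(ims[:2]);cv2.imwrite('pics/both.png',cv2.resize(a,(800,300))[:,:,::-1])
s=sensors.sense();print(s)
E
```

```text
scene [[0.78, -0.29, 0.56, -335.9], [-0.63, -0.39, 0.68, -1150.02], [0.02, -0.88, -0.48, 949.21], [0.0, 0.0, 0.0, 1.0]]
side [[-0.93, -0.14, 0.34, -48.26], [-0.36, 0.37, -0.86, 1343.49], [-0.01, -0.92, -0.39, 866.96], [0.0, 0.0, 0.0, 1.0]]
wrist [[0.35, 0.89, 0.29, 134.63], [0.94, -0.33, -0.11, 590.65], [-0.0, 0.31, -0.95, 372.25], [0.0, 0.0, 0.0, 1.0]]
{'time': 0.15, 'joint_pos': array([ 6.46641232e+01,  7.50630451e+00,  8.53148179e+01, -7.81532193e-04,
        8.72588394e+01, -4.89433928e+00]), 'qd': array([-0.06584935, -0.13774022, -0.24022535,  0.10432976, -0.04538684,
       -0.01093213]), 'joint_efforts': array([ 1.50408177e-03, -5.70061398e+01, -5.01159954e+01, -2.47994458e-04,
        9.47518798e-03, -1.52136672e-04]), 'tool_pos': array([209.37341179, 561.85181434, 230.47477452]), 'tcp_rot': array([-1.79920263e+02, -6.04447806e-03,  1.59558496e+02]), 'ft_force': array([-0.02033267,  0.29621228, -1.02183883]), 'wrist_torque': array([-0.00934641,  0.02422484, -0.02865896]), 'grip_force': 0.0, 'finger_gap': 85.38882239750727}
```

View pics/scene0.png

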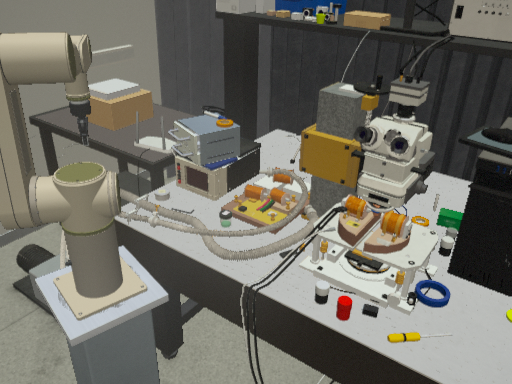

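View pics/side0.png

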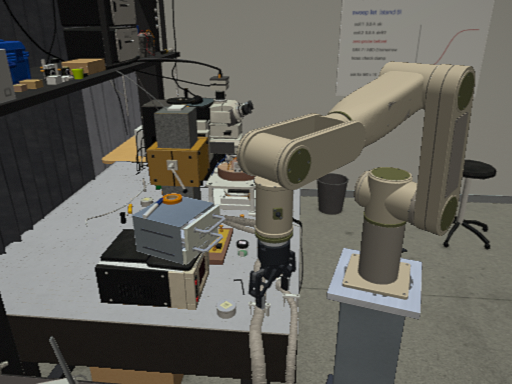

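```bash
python3 - <<'E'
from h import *
g=lambda f,x0,y0,w,h:cv2.resize(cv2.imread('pics/'+f+'.png')[y0:y0+h,x0:x0+w],(400,300),interpolation=cv2.INTER_CUBIC)
a=np.vstack([np.hstack([g('scene0',300,225,170,128),g('scene0',160,105,120,90)]),np.hstack([g('side0',110,180,160,120),g('wrist0',0,0,512,384)])])
cv2.imwrite('pics/c1.png',a)
E
```

```text
(no output)
```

View pics/c1.png

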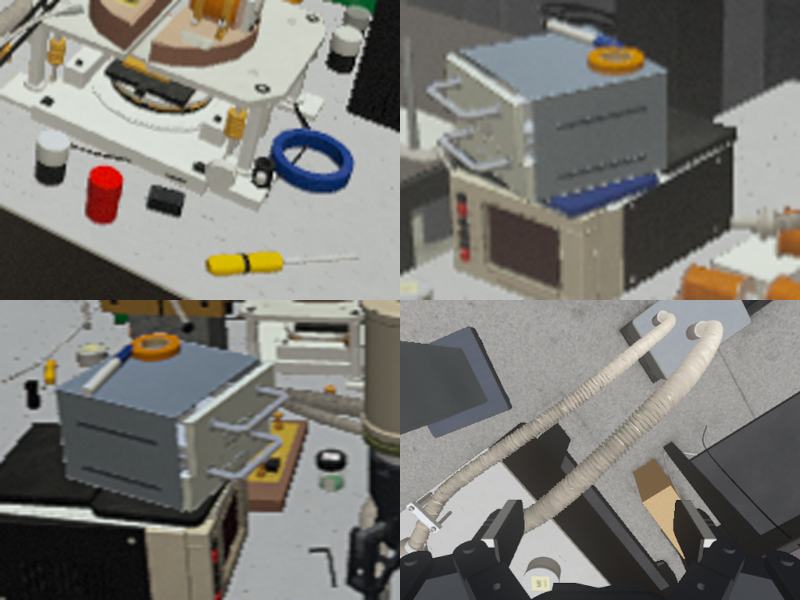

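```bash
python3 - <<'E'
from h import *
for f,n,p,z in [('scene0','canA base',(321.5,303),0),('scene0','canA top',(322,284),62),('scene0','canB',(447,251),0),('scene0','canBtop',(447,238),62),('scene0','red',(344,319),0),('scene0','FL',(173.5,121.5),304),('scene0','FR',(199,132),304),('scene0','RR',(239.5,125.4),304),
 ('side0','RL',(133,208),304),('side0','FL',(183,226.5),304),('side0','FR',(220,206),304),('scene0','tape',(224,123),304),('scene0','tin',(162,194),30),('scene0','jar',(225,214),58),('side0','jar',(242,244),58),('side0','tin',(227,305),30)]:
    print(f,n,np.round(onz(f,*p,z)))
# handle ends
c=lambda x,y:(160+x/3.333,105+y/3.333); s=lambda x,y:(110+x/2.5,180+(y-300)/2.5)
for n,a in [('upL',c(432,88)),('upR',c(497,113))]: print(n,onz('scene0',*a,280))
for n,a in [('upL',s(238,420)),('upR',s(285,393))]: print('side',n,onz('side0',*a,280))
E
```

```text
scene0 canA base [ 490. -476.    0.]
scene0 canA top [ 497. -464.   62.]
scene0 canB [1037. -561.   -0.]
scene0 canBtop [1017. -558.   62.]
scene0 red [ 494. -561.    0.]
scene0 FL [516. 404. 304.]
scene0 FR [537. 249. 304.]
scene0 RR [704. 216. 304.]
side0 RL [749. 359. 304.]
side0 FL [535. 414. 304.]
side0 FR [495. 248. 304.]
scene0 tape [670. 273. 304.]
scene0 tin [412. 351.  30.]
scene0 jar [501.  33.  58.]
side0 jar [504.  55.  58.]
side0 tin [421. 378.  30.]
upL [865.42770749  96.11341751 280.        ]
upR [873.10458676  -6.43288103 280.        ]
side upL [492.35441903 359.73905593 280.        ]
side upR [470.22219455 273.68891739 280.        ]
```

Request:
apply_moves(
  targets=[
    [0,0,-52,0,0,0,0],
    [0,0,-52,0,0,0,0],
    [0,0,-52,0,0,0,0],
    [0,0,-52,0,0,0,0],
    [-42,-17,0,0,0,0,0],
    [-42,-17,0,0,0,0,0],
    [-42,-17,0,0,0,0,0],
    [-42,-17,0,0,0,0,0],
    [-42,-17,0,0,0,0,0],
    [-42,-17,0,0,0,0,0],
    [-42,-17,0,0,0,0,0],
    [-42,-17,0,0,0,0,0],
    [0,0,0,0,0,0,0],
  ],
)

```text
time: 1.78
tool_pos: [478.7, 315.1, 438.2]
tcp_rot: [-179.9, -0.0, 159.3]
ft_force: [-0.4, 0.4, 0.3]
finger_gap: 85.4
grip_force: 0.0
```

```bash
python3 - <<'E'
from h import *
s=sensors.sense();print(s['tool_pos'],s['tcp_rot'],s['joint_pos'])
snap('wrist','w1')
E
```

```text
[478.74300278 315.08015725 438.24053691] [-1.79903221e+02 -3.14430693e-02  1.59312135e+02] [ 2.82506544e+01  4.19924317e+00  6.73374705e+01 -4.20493406e-02
  1.08556908e+02 -4.10748567e+01]
```

View pics/w1.png

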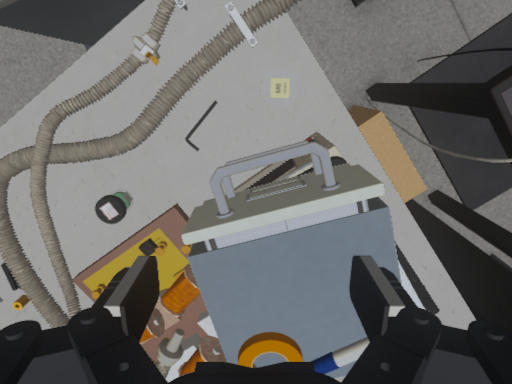

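```bash
python3 - <<'E'
from h import *
im=cv2.imread('pics/w1.png')
for n,p,z in [('hL',(215,175),280),('hR',(327,150),280),('pFL',(186,237),303),('pFR',(381,188),303),('pBL',(190,240),303),('cFL',(191,254),304),('cFR',(388,208),304),('tin',(281,89),30)]:
    print(n,np.round(onz('w1',*p,z),1))
g=lambda x0,y0,w,h:cv2.resize(im[y0:y0+h,x0:x0+w],(800,600),interpolation=cv2.INTER_CUBIC)
cv2.imwrite('pics/c2.png',g(180,130,220,165))
E
```

```text
hL [467.6 281.  280. ]
hR [481.9 385.4 280. ]
pFL [507.6 238.2 303. ]
pFR [524.6 416.6 303. ]
pBL [511.6 240.4 303. ]
cFL [524.7 235.7 304. ]
cFR [544.5 417.6 304. ]
tin [427.7 380.1  30. ]
```

View pics/c2.png

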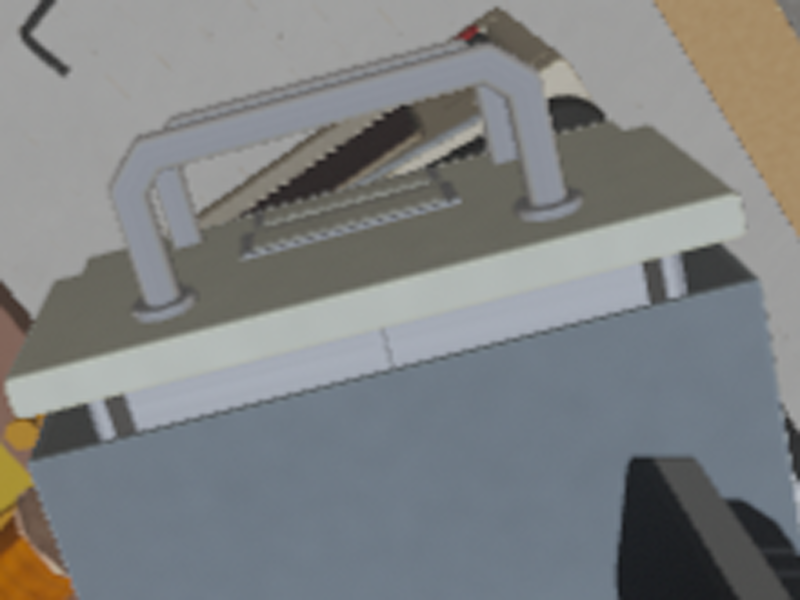

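```bash
python3 - <<'E'
from h import *
c=lambda x,y:(180+x/3.636,130+y/3.636)
Q={}
for n,p,z in [('b1',c(152,155),280),('b2',c(480,68),280),('legL',c(132,180),280),('legR',c(528,85),280),('pFL',c(8,380),303),('pFR',c(742,195),303),('cFL',c(33,460),304),('cFR',c(759,283),304)]:
    Q[n]=onz('w1',*p,z);print(n,np.round(Q[n],1))
for a,b in [('b1','b2'),('pFL','pFR'),('cFL','cFR'),('legL','legR')]:
    d=Q[b]-Q[a];print(a,np.degrees(np.arctan2(d[1],d[0]))-90,np.linalg.norm(d),(Q[a]+Q[b])/2)
s=sensors.sense();print(s['tool_pos'],s['tcp_rot'])
E
```

```text
b1 [467.7 287.8 280. ]
b2 [475.9 373.  280. ]
legL [472.1 280.4 280. ]
legR [484.3 383.  280. ]
pFL [504.1 236.  303. ]
pFR [521.7 420.  303. ]
cFL [526.5 233.  304. ]
cFR [544.6 418.3 304. ]
b1 -5.493013690079977 85.6492685034097 [471.83445994 330.41612211 280.        ]
pFL -5.477900784397519 184.89260929359472 [512.87949744 328.01204085 303.        ]
cFL -5.595342594676296 186.16264833994853 [535.54296743 325.63510188 304.        ]
legL -6.804062350650938 103.30286300089914 [478.18117941 331.7207332  280.        ]
[477.63948655 316.35722999 438.59375012] [-1.79946968e+02 -5.21415245e-02  1.59404474e+02]
```

Request:
apply_moves(
  targets=[
    [0,0,0,0,0,0.187,0.6],
    [0,0,0,0,0,0.187,0.6],
    [0,0,0,0,0,0.187,0.6],
    [0,0,0,0,0,0.187,0.6],
    [0,0,0,0,0,0.187,0.6],
    [0,0,0,0,0,0.187,0.6],
    [0,0,0,0,0,0.187,0.6],
    [14,-7,0,0,0,0,0.6],
    [0,0,40,0,0,0,0.6],
    [0,0,40,0,0,0,0.6],
    [0,0,30,0,0,0,0.6],
    [0,0,0,0,0,0,0.6],
  ],
)

```text
time: 3.32
tool_pos: [469.2, 332.6, 326.2]
tcp_rot: [-179.7, 0.2, 84.9]
ft_force: [-0.7, -0.6, 0.1]
finger_gap: 34.2
grip_force: 0.0
```

```bash
python3 - <<'E'
from h import *
s=sensors.sense();print(s['tool_pos'],s['tcp_rot'],s['finger_gap'])
snap('wrist','w2')
E
```

```text
[469.15002626 332.61873712 326.19424611] [-1.79719826e+02  1.70505100e-01  8.48522814e+01] 34.225091114764915
```

View pics/w2.png

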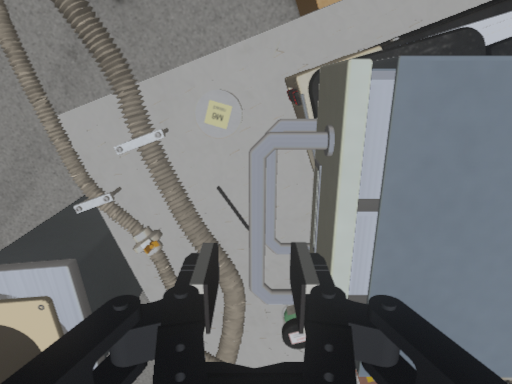

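Request:
apply_moves(
  targets=[
    [0,0,30,0,0,0,0.6],
    [0,0,24,0,0,0,0.6],
    [0,0,10,0,0,0,0.6],
    [0,0,0,0,0,0,0.8],
    [0,0,0,0,0,0,1],
    [0,0,0,0,0,0,1],
    [0,0,0,0,0,0,1],
    [0,0,0,0,0,0,1],
  ],
  force=50,
)

```text
time: 4.38
tool_pos: [471.6, 332.6, 267.0]
tcp_rot: [179.9, -0.1, 84.6]
ft_force: [-3.0, 1.0, 6.0]
finger_gap: 7.7
grip_force: 49.3
```

Request:
apply_moves(
  targets=[
    [0,-5,0,0,0,0,1],
    [0,-10,0,0,0,0,1],
    [0,-10,0,0,0,0,1],
    [0,-10,0,0,0,0,1],
    [0,-10,0,0,0,0,1],
    [0,-10,0,0,0,0,1],
    [0,-10,0,0,0,0,1],
    [0,-10,0,0,0,0,1],
    [0,-10,0,0,0,0,1],
    [0,-8,0,0,0,0,1],
    [0,-5,0,0,0,0,1],
    [0,0,0,0,0,0,1],
  ],
)

```text
time: 5.88
tool_pos: [374.1, 341.4, 267.0]
tcp_rot: [179.9, -0.1, 84.6]
ft_force: [0.3, -1.9, 8.4]
finger_gap: 8.1
grip_force: 49.7
```

Request:
apply_moves(
  targets=[
    [0,-4,0,0,0,0,1],
    [0,-4,0,0,0,0,1],
    [0,-3,0,0,0,0,1],
    [0,0,0,0,0,0,1],
  ],
)

```text
time: 6.38
tool_pos: [363.5, 342.4, 266.9]
tcp_rot: [179.8, -0.1, 84.5]
ft_force: [0.8, -1.8, 8.0]
finger_gap: 7.5
grip_force: 49.7
```

Request:
apply_moves(
  targets=[
    [0,-3,0,0,0,0,1],
    [0,-3,0,0,0,0,1],
    [0,-2,0,0,0,0,1],
    [0,0,0,0,0,0,1],
    [0,0,0,0,0,0,1],
  ],
)

```text
time: 7.0
tool_pos: [361.4, 342.6, 267.1]
tcp_rot: [179.2, -0.2, 84.3]
ft_force: [32.9, 0.3, -4.5]
finger_gap: 8.0
grip_force: 49.1
```

Request:
apply_moves(
  targets=[
    [0,3,0,0,0,0,1],
    [0,2,0,0,0,0,1],
    [0,0,0,0,0,0,0.6],
    [0,0,0,0,0,0,0.6],
    [0,0,0,0,0,0,0.6],
    [0,0,-40,0,0,0,0.6],
    [0,0,-60,0,0,0,0.6],
    [0,0,-60,0,0,0,0.6],
    [0,0,-60,0,0,0,0.6],
    [0,0,0,0,0,0,0],
  ],
)

```text
time: 8.25
tool_pos: [360.3, 343.3, 491.4]
tcp_rot: [179.6, -0.4, 84.6]
ft_force: [-0.2, 0.7, 0.0]
finger_gap: 51.1
grip_force: 0.0
```

```bash
python3 - <<'E'
from h import *
s=sensors.sense();print(s['tool_pos'],s['tcp_rot'],s['joint_pos'])
snap('wrist','w3')
E
```

```text
[360.30020567 343.29689424 491.44642807] [179.59453664  -0.38094536  84.57456961] [ 3.77100041e+01 -5.97469328e+00  7.17347576e+01  8.28459559e-04
  1.13683593e+02  4.31371189e+01]
```

View pics/w3.png

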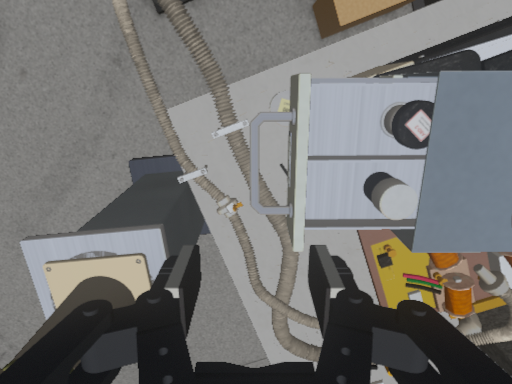

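```bash
python3 - <<'E'
from h import *
a=np.radians(-5.5);R=np.array([[np.cos(a),-np.sin(a)],[np.sin(a),np.cos(a)]])
Q={n:onz('w3',*p,z) for n,p,z in [('bar',(255,162),280),('barT',(255,118),280),('barB',(255,207),280),('pT',(302,75),303),('pB',(298,251),303),('div1',(308,157),262),('div2',(427,157.5),262),('wallT',(308,80),262),('wallB',(306,227),262),('twin',(401,199),298),('twinbase',(384,190),256),('jar',(415,125),294),('cabT',(441,71),304),('cabB',(413,250),304)]}
for n in Q: print(n,np.round(Q[n],1),np.round(R.T@(Q[n][:2]-[361.5,342.6])-[134,0],1))
for x,y in [('pB','pT'),('cabB','cabT'),('barB','barT'),('div1','div2')]:
    d=Q[y]-Q[x];print(x,np.degrees(np.arctan2(d[1],d[0])))
E
```

```text
bar [363.1 343.8 280. ] [-132.5    1.4]
barT [367.5 390.4 280. ] [-132.6   48.1]
barB [358.2 292.1 280. ] [-132.4  -50.6]
pT [415.1 427.6 303. ] [-88.8  89.7]
pB [401.3 244.4 303. ] [-85. -94.]
div1 [423.3 339.8 262. ] [-72.2   3.1]
div2 [558.2 326.1 262. ] [63.4  2.5]
wallT [427.1 422.6 262. ] [-76.4  85.9]
wallB [417.  253.7 262. ] [-70.3 -83.2]
twin [514.8 292.7 298. ] [ 23.4 -35. ]
twinbase [512.6 289.8 256. ] [ 21.5 -38.1]
jar [527.6 369.3 294. ] [28.7 42.5]
cabT [544.5 418.8 304. ] [40.8 93.4]
cabB [527.8 233.6 304. ] [ 42.  -92.5]
pB 85.69578194194172
cabB 84.85270015670851
barB 84.60396360551061
div1 -5.769768929232458
```

Request:
apply_moves(
  targets=[
    [-59,13.6,0,0,0,0,0],
    [-59,13.6,0,0,0,0,0],
    [-59,13.6,0,0,0,0,0],
    [-59,13.6,0,0,0,0,0],
    [-59,13.6,0,0,0,0,0],
    [-59,13.6,0,0,0,0,0],
    [-59,13.6,0,0,0,0,0],
    [-59,13.6,0,0,0,0,0],
    [-59,13.6,0,0,0,0,0],
    [-59,13.6,0,0,0,0,0],
    [-59,13.6,0,0,0,0,0],
    [-59,13.6,0,0,0,0,0],
    [-59,13.6,0,0,0,0,0],
    [0,0,0,0,0,0,0],
  ],
)

```text
time: 10.05
tool_pos: [462.4, -441.6, 476.8]
tcp_rot: [-179.5, -0.4, 84.3]
ft_force: [0.3, 0.9, 0.3]
finger_gap: 85.3
grip_force: 0.0
```

```bash
python3 - <<'E'
from h import *
s=sensors.sense();print(s['tool_pos'],s['tcp_rot'],s['joint_pos'])
im=snap('wrist','w4')
E
```

```text
[ 462.42399794 -441.61189207  476.77388725] [-179.45966969   -0.44789096   84.32163146] [-4.82534866e+01  1.76968918e+01  4.79789348e+01 -3.94577908e-02
  1.15025081e+02 -4.25937026e+01]
```

View pics/w4.png

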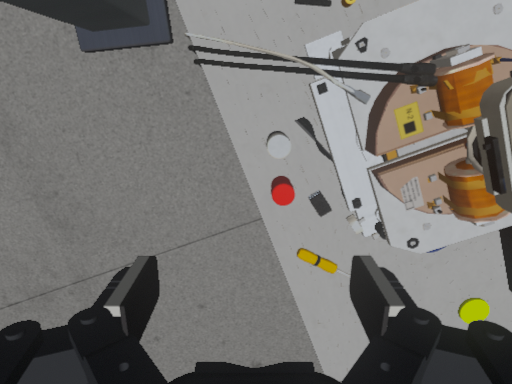

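```bash
python3 - <<'E'
from h import *
im=cv2.imread('pics/w4.png');s=im[125:168,258:300].astype(int)
g=cv2.cvtColor(im,cv2.COLOR_BGR2GRAY)[125:168,258:300]
print(g[::4,::2])
rh=cv2.cvtColor(im,cv2.COLOR_BGR2HSV);m=cv2.inRange(rh,(0,180,80),(6,255,255));n,_,st,c=cv2.connectedComponentsWithStats(m);i=1+np.argmax(st[1:,4]);print(st[i],c[i],onz('w4',*c[i],60))
print(onz('w4',279,146,62),onz('w4',325,205,10),onz('w4',300,120,5),onz('w4',330,160,10))
E
```

```text
[[157 156 157 157 157 157 156 157 157 156 157 156 156 156 155 155 156 156
  156 157 145]
 [156 156 156 156 157 157 156 157 157 157 156 156 155 157 157 156 155 155
  156 157 157]
 [157 156 156 156 157 155 100  56  73  90  92  90  74 118 156 157 156 156
  157 156 156]
 [156 157 154 156 154  69 102 160 173 174 173 172 173 172 147 132 156 154
  156 157 157]
 [156 156 151 154 135 146 173 174 174 174 173 172 173 172 173 173 163 156
  155 157 156]
 [156 156 157 156 124 171 172 173 174 175 173 172 172 173 175 174 170 157
  156 155 154]
 [154 155 156 157 158 172 173 172 174 174 174 174 174 174 173 174 168 156
  155 155 154]
 [154 155 155 156 156 160 172 174 174 174 173 173 174 175 175 169 156 156
  156 156 156]
 [155 156 156 155 157 157 157 157 168 172 173 173 170 164 155 155 157 157
  155 156 155]
 [156 156 157 157 156 157 157 157 157 157 157 157 157 157 148 156 157 157
  156 156 155]
 [157 158 157 157 156 156 156 157 157 157 157 157 156 156 156 156 156 155
  155 155 155]]
[272 184  22  21 368] [282.67934783 193.86413043] [ 498.89482338 -547.62151776   60.        ]
[ 498.83436585 -462.03589852   62.        ] [ 581.24121768 -594.71058452   10.        ] [ 542.92988704 -428.82389278    5.        ] [ 593.55244689 -506.63817452   10.        ]
```

Request:
apply_moves(
  targets=[
    [-9,19,20,0,0,0,0],
    [-9.7,19.6,50,0,0,0,0],
    [0,0,60,0,0,0,0],
    [0,0,60,0,0,0,0],
    [0,0,60,0,0,0,0],
    [0,0,60,0,0,0,0],
    [0,0,40,0,0,0,0],
    [0,0,0,0,0,0,0],
    [0,0,0,0,0,0,0],
  ],
)

```text
time: 11.22
tool_pos: [500.6, -460.0, 138.2]
tcp_rot: [179.9, 0.1, 84.6]
ft_force: [0.9, -0.4, 0.6]
finger_gap: 85.2
grip_force: 0.0
```

```bash
python3 - <<'E'
from h import *
s=sensors.sense();print(s['tool_pos'],s['tcp_rot'])
im=snap('wrist','w5')
E
```

```text
[ 500.64610357 -459.96408283  138.184684  ] [1.79860106e+02 1.15595251e-01 8.46020891e+01]
```

View pics/w5.png

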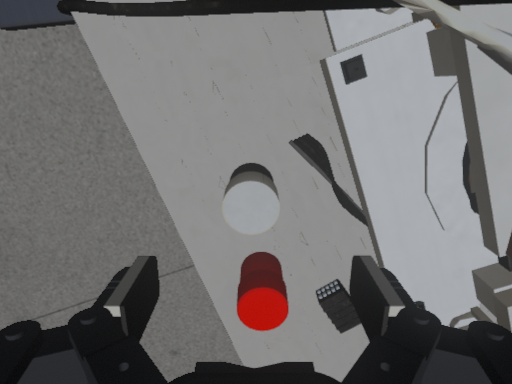

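```bash
python3 - <<'E'
from h import *
for p,z in [((251,206),62),((251,178),62),((251,234),62),((338,306),5),((262.5,303),60),((330,175),3)]: print(p,np.round(onz('w5',*p,z),1))
s=sensors.sense();print(s['tool_pos'])
E
```

```text
(251, 206) [ 498.9 -460.7   62. ]
(251, 178) [ 500.9 -440.5   62. ]
(251, 234) [ 496.8 -482.1   62. ]
(338, 306) [ 571.1 -594.3    5. ]
(262.5, 303) [ 499.9 -542.8   60. ]
(330, 175) [ 566.8 -460.9    3. ]
[ 501.07606454 -460.66949754  139.11011732]
```

Request:
apply_moves(
  targets=[
    [0,-2,40,0,0,0,0],
    [0,0,40,0,0,0,0],
    [0,0,33,0,0,0,0],
    [0,0,0,0,0,0,0.3],
    [0,0,0,0,0,0,1],
    [0,0,0,0,0,0,1],
    [0,0,0,0,0,0,1],
    [0,0,0,0,0,0,1],
    [0,0,0,0,0,0,1],
  ],
  force=50,
)

```text
time: 12.4
tool_pos: [499.5, -461.7, 26.2]
tcp_rot: [179.7, 0.2, 84.6]
ft_force: [0.8, -0.3, 7.3]
finger_gap: 40.8
grip_force: 50.9
```

Request:
apply_moves(
  targets=[
    [0,0,-20,0,0,0,1],
    [0,0,-40,0,0,0,1],
    [0,0,-50,0,0,0,1],
    [0,0,-50,0,0,0,1],
    [0,0,-50,0,0,0,1],
    [0,0,-50,0,0,0,1],
    [0,0,-50,0,0,0,1],
    [0,0,-50,0,0,0,1],
    [0,0,-40,0,0,0,1],
    [0,0,0,0,0,0,1],
  ],
)

```text
time: 13.65
tool_pos: [498.1, -460.1, 429.8]
tcp_rot: [179.6, 0.4, 84.6]
ft_force: [0.0, -0.1, -1.5]
finger_gap: 41.0
grip_force: 50.7
```

Request:
apply_moves(
  targets=[
    [26,-4,0,0,0,0,1],
    [53,-8.7,0,0,0,0,1],
    [53,-8.7,0,0,0,0,1],
    [53,-8.7,0,0,0,0,1],
    [53,-8.7,0,0,0,0,1],
    [53,-8.7,0,0,0,0,1],
    [53,-8.7,0,0,0,0,1],
    [53,-8.7,0,0,0,0,1],
    [53,-8.7,0,0,0,0,1],
    [53,-8.7,0,0,0,0,1],
    [53,-8.7,0,0,0,0,1],
    [53,-8.7,0,0,0,0,1],
    [53,-8.7,0,0,0,0,1],
    [53,-8.7,0,0,0,0,1],
    [26,-4,0,0,0,0,1],
    [0,0,0,0,0,0,1],
  ],
)

```text
time: 15.65
tool_pos: [446.3, 290.8, 421.3]
tcp_rot: [-179.9, 0.0, 84.7]
ft_force: [0.3, 0.4, -1.6]
finger_gap: 40.9
grip_force: 50.9
```

Request:
apply_moves(
  targets=[
    [0,0,0,0,0,-0.174,1],
    [0,0,0,0,0,-0.174,1],
    [0,0,0,0,0,-0.174,1],
    [0,0,0,0,0,-0.174,1],
    [0,0,0,0,0,-0.174,1],
    [0,0,0,0,0,-0.174,1],
    [0,0,0,0,0,-0.174,1],
    [0,0,0,0,0,-0.174,1],
    [0,0,0,0,0,-0.174,1],
    [0,0,0,0,0,0,1],
    [0,0,0,0,0,0,1],
  ],
)

```text
time: 17.02
tool_pos: [447.4, 288.7, 422.3]
tcp_rot: [-180.0, -0.0, 174.0]
ft_force: [-0.1, 0.5, -1.9]
finger_gap: 40.7
grip_force: 50.8
```

```bash
python3 - <<'E'
from h import *
s=sensors.sense();print(s['tool_pos'],s['tcp_rot'],s['joint_pos'],s['finger_gap'],s['time'])
im=snap('wrist','w6')
E
```

```text
[447.36900892 288.73843051 422.27158414] [-1.79989156e+02 -2.56654466e-03  1.74013120e+02] [ 2.73260621e+01 -2.74341133e+00  7.60150469e+01 -7.99118097e-03
  1.06736465e+02 -5.66893585e+01] 40.674341647806294 17.025
```

View pics/w6.png

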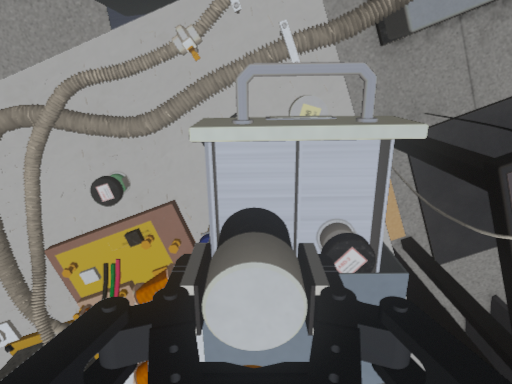

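```bash
python3 - <<'E'
from h import *
a=np.radians(-5.5);R=np.array([[np.cos(a),-np.sin(a)],[np.sin(a),np.cos(a)]])
O=np.array([361.5,342.6])+R@[134,.5]
for n,p,z in [('barL',(237,70),280),('barR',(375,70),280),('pL',(191,137),303),('pR',(427,137),303),('d1',(297,141),262),('d2',(297,235),262),('wl',(212,142),262),('wr',(388,142),262),('heldtop',(253,303),422.3-26+62)]:
    print(n,np.round(R.T@(onz('w6',*p,z)[:2]-O),1))
s=sensors.sense();print('tcp',R.T@(s['tool_pos'][:2]-O))
E
```

```text
barL [-132.9  -58. ]
barR [-132.    52.5]
pL [-83.2 -94.1]
pR [-81.6  90.5]
d1 [-72.5  -5.9]
d2 [21.4 -2.9]
wl [-72.3 -83.1]
wr [-70.8  76.9]
heldtop [-44.7 -45.6]
tcp [-43.35983532 -45.72097676]
```

Request:
apply_moves(
  targets=[
    [0,2,20,0,0,0,1],
    [0,0,40,0,0,0,1],
    [0,0,40,0,0,0,1],
    [0,0,30,0,0,0,1],
    [0,0,15,0,0,0,1],
    [0,0,8,0,0,0,1],
    [0,0,4,0,0,0,1],
    [0,0,0,0,0,0,1],
    [0,0,0,0,0,0,1],
  ],
)

```text
time: 18.2
tool_pos: [448.0, 291.6, 266.3]
tcp_rot: [180.0, 0.1, 174.3]
ft_force: [0.1, -0.1, -1.4]
finger_gap: 40.8
grip_force: 50.8
```

Request:
apply_moves(
  targets=[
    [0,0,2,0,0,0,1],
    [0,0,1,0,0,0,1],
    [0,0,1,0,0,0,1],
    [0,0,0,0,0,0,1],
  ],
)

```text
time: 18.7
tool_pos: [447.7, 291.4, 261.8]
tcp_rot: [180.0, 0.0, 174.3]
ft_force: [-1.5, -1.3, 3.1]
finger_gap: 41.1
grip_force: 51.3
```

Request:
apply_moves(
  targets=[
    [0,0,0,0,0,0,0.45],
    [0,0,0,0,0,0,0.3],
    [0,0,0,0,0,0,0.3],
    [0,0,0,0,0,0,0.3],
    [0,0,-10,0,0,0,0.3],
    [0,0,-20,0,0,0,0.3],
    [0,0,-40,0,0,0,0.3],
    [0,0,-50,0,0,0,0.3],
    [0,0,-50,0,0,0,0.3],
    [0,0,-30,0,0,0,0.3],
    [0,0,0,0,0,0,0.3],
    [0,0,0,0,0,0,0.3],
  ],
)

```text
time: 20.2
tool_pos: [447.6, 291.4, 461.4]
tcp_rot: [180.0, 0.0, 174.3]
ft_force: [-0.3, 0.2, -1.2]
finger_gap: 60.0
grip_force: 0.0
```

```bash
python3 - <<'E'
from h import *
s=sensors.sense();print(s['tool_pos'],s['finger_gap'],s['ft_force'])
im=snap('wrist','w7')
E
```

```text
[447.56414478 291.37659929 461.44966829] 60.00968955029188 [-0.2760417   0.18689236 -1.20584618]
```

View pics/w7.png

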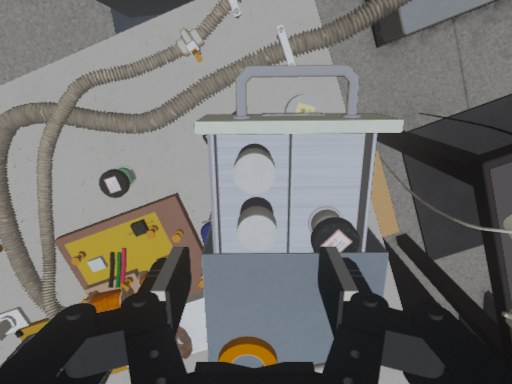

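```bash
python3 - <<'E'
from h import *
a=np.radians(-5.5);R=np.array([[np.cos(a),-np.sin(a)],[np.sin(a),np.cos(a)]])
O=np.array([361.5,342.6])+R@[134,.5]
for n,p,z in [('bar',(297,70),280),('can',(255,174),298),('twin',(257,229),298),('jar',(335,239),294),('cabL',(204,253),304),('cabR',(382,252),304)]:
    print(n,np.round(R.T@(onz('w7',*p,z)[:2]-O),1))
print(r.hand_in())
E
```

```text
bar [-134.    -2.9]
can [-41.  -41.6]
twin [ 15.9 -39.7]
jar [29.3 40.2]
cabL [ 39.3 -93.1]
cabR [39.  85.8]
the job is handed in; nothing more can be done
None
```

The job is handed in; no verdict came back. The last picture shows the upper drawer still at its stop, the stray canister upright in front of its twin in the right compartment, and the twin and jar still standing.

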